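# Re-index a lift-and-turn fixture head to the red stud

## Task

Change the index head on the bench over to the red batch: lift its black handle out of the rest notch, turn it until the white pointer stands at the red stud, and press it down so that it drops fully home in the lock notch there. The notch is only roughly in line with the stud, so feel for it; leave the other things on the bench where they are.

Things in the scene. Friction and masses are not known exactly. Their poses are not given: they have to be found in the camera images.
- index_base: fixed round index head, grey steel flange 200 mm across and 14 mm thick, housing to 44 mm height; origin at the centre of its underside, z up along the handle's turning axis; x points at the middle of the wide rest notch
- grip (a point): point on the turning axis inside the black bar handle on top of the blue disc (disc 132 mm across, its top at 55 mm height): the bar is 84 mm long, 16 mm wide, from 60 to 106 mm height when down; this point is 86 mm above the bench when down; x along the bar towards the white pointer, y across the bar, z up
- pointer (a point): tip of the white pointer on the rim of the blue disc, 78 mm from the turning axis, 52 mm above the bench when down
- index_lift (a joint): height of the handle and disc above fully home, m: 0 is home in a notch, 0.015 is the upper stop. Below 0.011 the lock dog under the disc is held by its notch or rests on the crown; above that the handle turns freely. Stays at the height where it is left (friction 4 N)
- index_turn (a joint): turn of the handle against the base, rad, anticlockwise from above positive, limits -3.3 to 3.3; at 0 the pointer lies along the base's x. It starts in the wide rest notch near 0 and stays where it is left. The lock notches are about 105 and 155 degrees anticlockwise and 120 degrees clockwise of 0, so more than one grasp is needed; a notch has 2 degrees of play either side
- stud_red: red stud, 16 mm across, 24 mm high, standing on the flange 89 mm from the turning axis beside one of the three lock notches (which of them varies); its notch is up to 12 degrees to either side of it as seen from the axis; origin at the centre of its underside, 14 mm above the bench
- stud_yellow: the same stud in yellow, beside another lock notch (wrong one)
- stud_green: the same stud in green, beside another lock notch (wrong one)
- cutters_blue: bystander: cutters with blue handles, 143x56x11 mm, origin under the centre
- small_carton: bystander: small cardboard carton 62x85x49 mm, origin under the centre
- dish: bystander: round dish 72x72x17 mm, origin under the centre
- caliper: bystander: caliper 255x55x16 mm, origin under the centre
- tally: bystander: small round hand counter 70x48x30 mm, origin under the centre
- tape_roll: bystander: roll of brown tape 90x90x25 mm, origin under the centre

How it is judged (in metres and radians):
On the way, in this order (a step that is already met when the one before it is completed fails the run):
1. the handle is lifted clear of its notch (more than 10.5 mm) (value of joint index_lift above 0.0105 m), for 0.1 s.
2. the pointer stands at the red stud (tip within 26 mm of its centre, seen from above) (horizontal distance between pointer and stud_red below 0.026 m), for 0.2 s.
At the end, for the whole second after the job is handed in: the handle is down within 3 mm of fully home, with the tip of the white pointer within 26 mm of the red stud's centre seen from above, and it is at rest (horizontal distance between pointer and stud_red below 0.026 m and value of joint index_lift below 0.003 m and velocity of joint index_turn between -0.05 and 0.05 rad/s); the robot touches nothing.
It fails at once if a loose thing on the bench (cutters, carton, dish, caliper, counter, tape roll) is moved more than 30 mm (distance of any of cutters_blue, small_carton, dish, caliper, tally, tape_roll from where it was at the start of the episode above 0.03 m).
It also fails if it takes over 58 s, if anything falls off the work surface, if the arm or the gripper's body presses on something with over 40 N, if the wrist force passes 120 N, or if a joint passes its speed limit or range.

## Robot

A 6-joint arm with a two-finger parallel gripper is mounted at the origin on a cart in front of the work surface, level with it; the furniture and walls round the work are solid. World frame = base frame: x ahead of the robot, y to its left, z up, the work surface at z = 0. Lengths are in mm, angles in rad, forces in N, time in s.
With the tool pointing down it reaches from about 325 to 850 mm from the base axis. Payload 15.5 kg.
Tool frame: the origin (TCP) lies midway between the tips of the shut fingers; the grasp point (between the pads) lies 19 mm behind it; z points along the fingers, y is the direction in which the jaws open and shut (so a half turn about z gives the same grasp; the last joint's range is limited). The gripper opens to 91 mm and grips with 3 to 60 N. Pads are 32 mm wide; open, the fingers measure 118 mm over their backs; the gripper's body (76 mm by 178 mm) begins 60 mm behind the grasp point.
Start: joints at [-0.096, 0.494, 1.345, -0, 1.302, -0.096], TCP at [625.001, 0.003, 213.915] pointing down, gripper open.
Joint ranges: [-2.91, 2.91], [-0.82, 2.16], [0.22, 2.67], [-1.22, 4.37], [0.12, 2.79], [-3.08, 3.08]. Speed limits (rad/s): [1.89, 1.89, 2.57, 3.01, 3.01, 3.01].

## Interface

Orientations are given as a rotation vector (axis times angle).
In Python, from plant import telemetry, camera, camera_info, workorder gives the robot as it stands.
- The arm moves only by the shell command python3 -m crank 'ROWS' [FORCE]. ROWS is text: rows parted by semicolons, each of 5 numbers parted by spaces: the shift along the world's x, y, z in cm, then the turn about the world's z in rad, then the opening in per cent of the stroke, from 0 (shut) to 100 (fully open). A call has exactly 8 rows; each row is the pose to reach, as a shift and turn from the pose measured when the call began; what a row does not reach only later rows make up. A row lasts 1/12 s, in which the tool goes at most 41.7 mm and 7.16 degrees, less where a joint would pass 70% of its speed; a pose out of reach is approached as far as the arm can. A call with a gripper value outside its range is refused whole. The fingers move at their own pace and stop on an object; FORCE is the grip in N (left out, the last holds). Time passes only in rows, so rows that repeat a pose let the fingers close, or fill a call up. It gives the time, the measured TCP pose, the force and the opening at its end, in the units of the state.
- telemetry.observe(): the state, without advancing time (a new reading comes with each control period).
- camera(name): name is "scene" or "side" or "wrist"; returns (picture, depth): 420x560x3 uint8, red, green, blue; 420x560 float32, mm along the optical axis (not along the pixel's ray), 0 where there is no reading.
- camera_info(name): a dict with "vfov" (degrees; the focal length in pixels is half the picture's height over the tangent of half this angle, whatever the lens; pixels are square), "cx", "cy" (the principal point, pixels), "R" (3x3) and "t" (3): a world point X has camera coordinates R X + t. Camera axes: x right, y down, z forward; pixel columns grow to the right and rows downward; lengths in mm; the calibration is good to about 2 mm. A picture is of the moment at which its call begins: read the wrist's pose just before it. camera_info takes no time and is no camera call; for the wrist camera it gives the pose at the moment of the call.
- workorder.job_done(): hands the job in, once; it reports no verdict.
The state is a dict: "time_s": time; "qpos": joint angles; "qvel": joint speeds; "joint_torque": joint torques, N m; "ee_pos": TCP position; "tool_rot": TCP orientation; "contact_force": force on the tool from outside, world axes, zero at the start; "wrist_torque": the same for the moment, N m; "gripper_width": finger opening in mm.
Only numpy, scipy, OpenCV 4.12 (cv2) and the standard library are available. Lean on these libraries where they do the work, as an engineer would, in place of code of your own. Each camera call takes 0.05 s, during which the arm holds its last target. There are 200 camera calls.

## Working session

There is one attempt and no reset: what is moved stays moved. The work goes in short steps, Python scripts to look and compute and a shell command to move; the robot and the scene stay as the last step left them, time stands still between calls to the robot, and variables do not carry over. Pictures are saved under pics/ and viewed, about 8 in all and at most 12, crops included, and the job is handed in when it is done.

```bash
mkdir -p pics; ls
cat > h.py <<'E'
import numpy as np,cv2
from plant import telemetry,camera,camera_info,workorder
def cloud(name):
    ci=camera_info(name); im,d=camera(name)
    f=im.shape[0]/2/np.tan(np.radians(ci["vfov"])/2)
    v,u=np.mgrid[:im.shape[0],:im.shape[1]]
    c=np.stack([(u-ci["cx"])/f*d,(v-ci["cy"])/f*d,d],-1)
    P=(c-np.array(ci["t"]))@np.array(ci["R"])
    P[d==0]=np.nan
    return im,d,P
def save(n,im): cv2.imwrite(f"pics/{n}.png",im[...,::-1])
E
python3 - <<'E'
from h import *
for n in ["scene","wrist"]:
    im,d,P=cloud(n); save(n+"0",im); np.savez(n+"0",im=im,P=P)
    print(n,{k:np.round(v,3).tolist() for k,v in camera_info(n).items()})
print(telemetry.observe())
a=cv2.imread("pics/scene0.png")
E
```

```text
pics
scene {'vfov': 42.879, 'cx': 283.003, 'cy': 214.091, 'R': [[0.871, -0.492, -0.006], [-0.367, -0.641, -0.674], [0.328, 0.589, -0.738]], 't': [-528.891, 219.281, 1444.953]}
wrist {'vfov': 66.241, 'cx': 277.269, 'cy': 214.529, 'R': [[1.0, -0.001, -0.001], [-0.001, -0.97, 0.244], [-0.001, -0.244, -0.97]], 't': [-623.205, -26.947, 391.627]}
{'time_s': 0.1, 'qpos': array([-9.55153442e-02,  4.94116293e-01,  1.34605000e+00,  6.95521099e-07,
        1.30251689e+00, -9.55020517e-02]), 'qvel': array([ 0.00038682, -0.00263791, -0.00026529, -0.00084449, -0.00024614,
       -0.00029733]), 'joint_torque': array([ 1.53078610e-03, -8.80241275e+01, -3.82546771e+01,  7.07121310e-02,
        4.82549379e-02, -5.43761678e-05]), 'ee_pos': array([6.24661905e+02, 2.62399495e-02, 2.13407350e+02]), 'tool_rot': array([-2.22086122e+00, -2.22083129e+00,  1.08913625e-03]), 'contact_force': array([-0.84510988, -0.23203809,  0.10415238]), 'wrist_torque': array([ 0.03210539, -0.04886053, -0.03765794]), 'gripper_width': 91.28055770439833}
```

View pics/scene0.png

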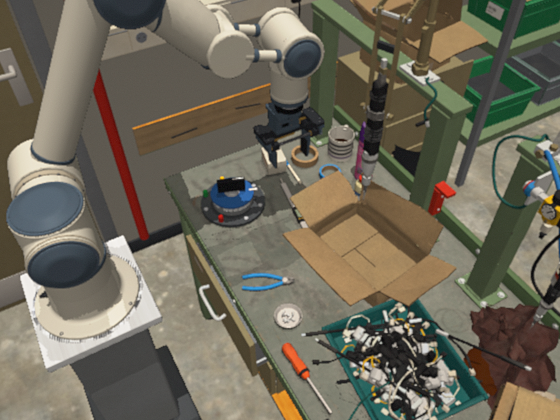

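View pics/wrist0.png

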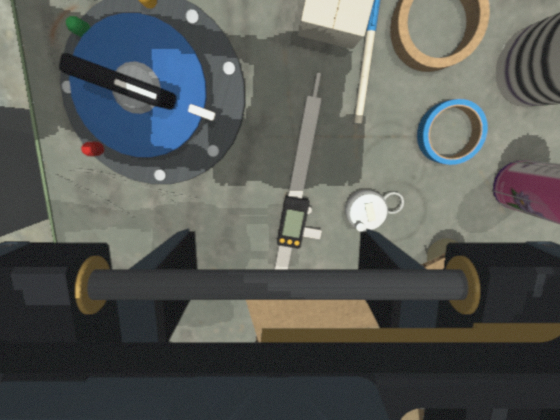

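The wrist view shows the head at about (140,85), the pointer tip at (212,115), and the studs: red (92,149), green (77,25), yellow (148,0). The caliper lies to the right of the head.

```bash
cat > m.py <<'E'
from h import *
def ray(px,z,ci,f=None):
    f=210/np.tan(np.radians(ci["vfov"])/2); R=np.array(ci["R"]);t=np.array(ci["t"])
    o=-R.T@t; d=R.T@np.array([(px[0]-ci["cx"])/f,(px[1]-ci["cy"])/f,1]); return o+d*(z-o[2])/d[2]
if __name__=="__main__":
    for n in ["wrist","scene"]:
        z=np.load(n+"0.npz"); im=z["im"]; P=z["P"]; hsv=cv2.cvtColor(im,cv2.COLOR_RGB2HSV); H,S,V=cv2.split(hsv)
        near=(np.abs(P[...,0]-485)<150)&(np.abs(P[...,1]-120)<200)
        b=near&(H>100)&(H<125)&(S>130)&(P[...,2]>45)&(P[...,2]<65)
        Q=P[b]; print(n,"blue",b.sum(),Q.mean(0).round(1))
        hull=cv2.convexHull(Q[:,:2].astype(np.float32)); (c,r)=cv2.minEnclosingCircle(hull); print("circle",c,r,"ztop",np.median(Q[:,2]))
        c=np.array(c)
        for nm,m in dict(red=((H<8)|(H>172))&(S>150),green=(H>50)&(H<85)&(S>120),yellow=(H>15)&(H<32)&(S>130)).items():
            m=m&near&(P[...,2]>20)&(P[...,2]<50)&(np.hypot(P[...,0]-c[0],P[...,1]-c[1])<110)
            q=P[m]
            if len(q): 
                mm=(q.min(0)+q.max(0))/2; e=mm[:2]-c; print(nm,len(q),mm.round(1),np.hypot(*e).round(1),np.degrees(np.arctan2(e[1],e[0])).round(1))
        rr=np.hypot(P[...,0]-c[0],P[...,1]-c[1])
        m=near&(V>190)&(S<60)&(P[...,2]>48)&(P[...,2]<60)&(rr>45)&(rr<85); q=P[m]
        print("pointer",len(q)); 
        if len(q): e=q.mean(0)[:2]-c; print(np.degrees(np.arctan2(e[1],e[0])), np.hypot(*(q[:,:2]-c).T).max())
        m=near&(P[...,2]>98)&(P[...,2]<112)&(rr<50); q=P[m][:,:2]; print("bar",len(q))
        if len(q): print(cv2.minAreaRect(q.astype(np.float32)),np.median(P[m][:,2]))
E
python3 m.py
```

```text
wrist blue 11739 [491.3 113.7  55.8]
circle (487.91766357421875, 111.70721435546875) 65.84859466552734 ztop 56.006928873035136
red 224 [422.5  53.5  30.6] 87.6 -138.3
green 278 [425.7 172.1  31.2] 86.7 135.8
yellow 96 [495.6 195.3  27.8] 83.9 84.7
pointer 214
-19.948143245246726 77.34040870737273
bar 2168
((488.1771545410156, 111.51666259765625), (15.996957778930664, 83.9842300415039), 70.15826416015625) 107.16640671576376
scene blue 577 [479.7  88.6  55.4]
circle (489.21295166015625, 108.36687469482422) 66.75701141357422 ztop 55.393228052714655
red 29 [423.2  49.   33.2] 88.8 -138.0
green 23 [425.3 168.   31.1] 87.4 137.0
yellow 10 [495.7 196.2  38.5] 88.1 85.8
pointer 14
-17.394824185419314 75.95165740025023
bar 148
((489.84765625, 107.92090606689453), (23.889137268066406, 82.11149597167969), 69.65046691894531) 106.145139764448
```

Centre ≈ (488, 111.6), pointer at −20°. Red is at −138°, so it marks the clockwise notch at about −118°. The jaws should sit across the bar at yaw +70°, and joint 6 can make the full turn from there.

```bash
python3 -m crank '-4 3.5 -1 0.125 100;-8 7 -2 0.25 100;-11 9 -3 0.375 100;-13.65 11.15 -4 0.5 100;-13.65 11.15 -5 0.625 100;-13.65 11.15 -6 0.75 100;-13.65 11.15 -6 0.875 100;-13.65 11.15 -6 1.0 100' 30; python3 -c "
from h import *
from scipy.spatial.transform import Rotation as R
s=telemetry.observe();print(s['qpos'],s['ee_pos'],R.from_rotvec(s['tool_rot']).as_matrix())"
```

```text
time_s: 0.77
ee_pos: [487.4, 111.8, 152.7]
tool_rot: [-0.874, -3.016, 0.003]
contact_force: [0.7, -0.4, -0.5]
gripper_width: 91.2
[ 1.06610763e-01  3.97774338e-01  1.72292538e+00 -9.24492454e-04
  1.02319831e+00 -8.99807423e-01] [487.35148552 111.81502247 152.73623576] [[-0.84517778  0.53448072 -0.0022081 ]
 [ 0.53448366  0.84517818 -0.00103012]
 [ 0.00131566 -0.00205083 -0.99999703]]
```

```bash
python3 -m crank '0.05 0 0 0.12 100;0.05 0 -1 0.217 100;0.05 0 -4 0.217 100;0.05 0 -7 0.217 100;0.05 0 -8.2 0.217 100;0.05 0 -8.2 0.217 100;0.05 0 -8.2 0.217 60;0.05 0 -8.2 0.217 40' 30; python3 -m crank '0 0 0 0 0;0 0 0 0 0;0 0 0 0 0;0 0 0 0 0;0 0 0 0 0;0 0 0 0 0;0 0 0 0 0;0 0 0 0 0' 30
```

```text
time_s: 1.43
ee_pos: [488.4, 111.9, 71.5]
tool_rot: [-0.542, -3.094, 0.002]
contact_force: [0.4, 0.6, 0.5]
gripper_width: 81.0
time_s: 2.1
ee_pos: [488.3, 111.9, 71.5]
tool_rot: [-0.542, -3.094, 0.003]
contact_force: [-1.5, 0.8, 0.3]
gripper_width: 27.4
```

```bash
python3 -m crank '0 0 0 0 0;0 0 0 0 0;0 0 0 0 0;0 0 0 0 0;0 0 0.4 0 0;0 0 0.8 0 0;0 0 1.2 0 0;0 0 1.3 0 0' 50;python3 -m crank '0 0 0 0 0;0 0 0 0 0;0 0 0 0 0;0 0 0 0 0;0 0 0 0 0;0 0 0 0 0;0 0 0 0 0;0 0 0 0 0'
python3 - <<'E'
from h import *
im,d,P=cloud("wrist"); save("w1",im)
E
```

```text
time_s: 2.77
ee_pos: [488.2, 111.7, 85.1]
tool_rot: [-0.542, -3.094, 0.003]
contact_force: [-0.3, -4.8, -6.6]
gripper_width: 16.1
time_s: 3.43
ee_pos: [488.2, 111.7, 85.1]
tool_rot: [-0.542, -3.094, 0.003]
contact_force: [-0.3, -4.1, 2.1]
gripper_width: 15.5
```

View pics/w1.png

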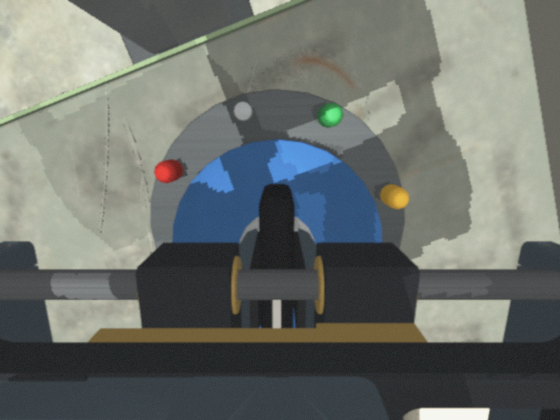

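The bar is gripped and lifted about 13.6 mm. The red stud is at (167,171), with nothing in the way. Turning clockwise now.

```bash
python3 -m crank '0 0 0 -0.11 0;0 0 0 -0.22 0;0 0 0 -0.33 0;0 0 0 -0.44 0;0 0 0 -0.55 0;0 0 0 -0.66 0;0 0 0 -0.77 0;0 0 0 -0.85 0';python3 -m crank '0 0 0 -0.11 0;0 0 0 -0.22 0;0 0 0 -0.33 0;0 0 0 -0.44 0;0 0 0 -0.55 0;0 0 0 -0.66 0;0 0 0 -0.77 0;0 0 0 -0.77 0'
python3 - <<'E'
from h import *
from scipy.spatial.transform import Rotation as R
s=telemetry.observe();y=R.from_rotvec(s['tool_rot']).as_matrix()[:,1];print(s['qpos'],np.degrees(np.arctan2(y[1],y[0]))-90)
im,d,P=cloud("wrist"); save("w2",im)
E
```

```text
time_s: 4.15
ee_pos: [488.5, 111.8, 85.1]
tool_rot: [-1.777, -2.589, 0.001]
contact_force: [0.5, -3.5, 0.3]
gripper_width: 16.0
time_s: 4.82
ee_pos: [488.9, 111.8, 85.1]
tool_rot: [-2.626, -1.722, -0.0]
contact_force: [0.6, -4.5, -0.4]
gripper_width: 16.0
[1.04977446e-01 5.01386775e-01 1.78963028e+00 1.34020533e-03
 8.50913230e-01 5.13979453e-01] -113.48470861509566
```

View pics/w2.png

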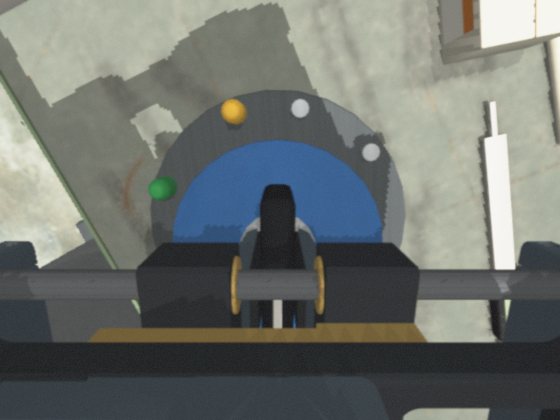

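```bash
python3 -m crank '-0.05 0 0 -0.1 0;-0.05 0 0 -0.2 0;-0.05 0 0 -0.22 0;-0.05 0 0 -0.22 0;-0.05 0 -0.15 -0.22 0;-0.05 0 -0.3 -0.22 0;-0.05 0 -0.4 -0.22 0;-0.05 0 -0.4 -0.22 0'
```

```text
time_s: 5.53
ee_pos: [489.1, 111.9, 81.5]
tool_rot: [-2.796, -1.431, -0.003]
contact_force: [0.2, -3.3, 8.5]
gripper_width: 15.7
```

```bash
python3 -m crank '0 0 -0.1 0 0;0 0 -0.2 -0.02 0;0 0 -0.2 -0.04 0;0 0 -0.2 -0.06 0;0 0 -0.2 -0.08 0;0 0 -0.2 -0.1 0;0 0 -0.2 -0.12 0;0 0 -0.2 -0.14 0'
```

```text
time_s: 6.2
ee_pos: [490.3, 112.3, 80.5]
tool_rot: [2.89, 1.232, 0.007]
contact_force: [0.6, -1.1, 20.1]
gripper_width: 16.1
```

```bash
python3 -m crank '-0.1 0 -0.1 -0.02 0;-0.1 0 -0.1 -0.04 0;-0.1 0 -0.1 -0.06 0;-0.1 0 -0.1 -0.08 0;-0.1 0 -0.1 -0.1 0;-0.1 0 -0.1 -0.12 0;-0.1 0 -0.1 -0.14 0;-0.1 0 -0.1 -0.14 0' 60
```

```text
time_s: 6.87
ee_pos: [489.9, 112.6, 80.3]
tool_rot: [2.969, 1.024, 0.009]
contact_force: [-2.0, -2.8, 17.8]
gripper_width: 15.4
```

```bash
python3 -m crank '-0.1 0 -0.1 -0.02 0;-0.1 0 -0.1 -0.04 0;-0.1 0 -0.1 -0.06 0;-0.1 0 -0.1 -0.08 0;-0.1 0 -0.1 -0.1 0;-0.1 0 -0.1 -0.12 0;-0.1 0 -0.1 -0.14 0;-0.1 0 -0.1 -0.16 0' 60
```

```text
time_s: 7.53
ee_pos: [489.7, 112.3, 79.5]
tool_rot: [3.041, 0.782, 0.011]
contact_force: [1.8, -9.3, 2.2]
gripper_width: 16.0
```

The vertical force dropped, so the dog is probably at the notch mouth. Pressing down here.

```bash
python3 -m crank '-0.1 0 -0.1 0.01 0;-0.1 0 -0.2 0.01 0;-0.1 0 -0.3 0.01 0;-0.1 0 -0.4 0.01 0;-0.1 0 -0.5 0.01 0;-0.1 0 -0.5 0.01 0;-0.1 0 -0.5 0.01 0;-0.1 0 -0.5 0.01 0' 60;  python3 - <<'E'
from h import *
im,d,P=cloud("wrist"); save("w3",im); np.savez("w3",im=im,P=P)
im,d,P=cloud("scene"); save("s3",im);np.savez("s3",im=im,P=P)
im,d,P=cloud("side"); save("side3",im);np.savez("side3",im=im,P=P)
E
```

```text
time_s: 8.2
ee_pos: [489.6, 112.2, 74.5]
tool_rot: [3.037, 0.797, 0.014]
contact_force: [2.5, -6.8, -1.7]
gripper_width: 15.8
```

View pics/side3.png

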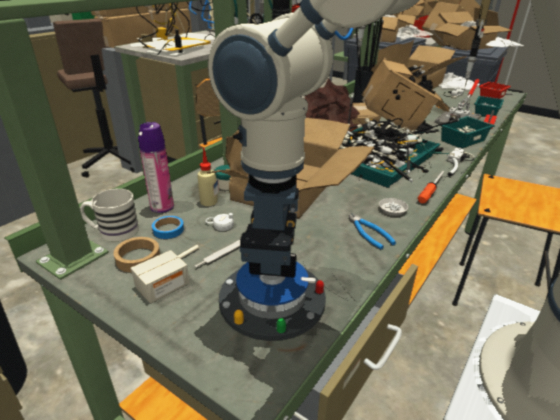

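It sinks freely, and the side view shows the white pointer (306,279) next to the red stud (319,286). Pressing on until the stop.

```bash
python3 -m crank '0 0 -0.1 0 0;0 0 -0.2 0 0;0 0 -0.3 0 0;0 0 -0.4 0 0;0 0 -0.5 0 0;0 0 -0.6 0 0;0 0 -0.7 0 0;0 0 -0.8 0 0' 60;python3 - <<'E'
from h import *
im,d,P=cloud("side"); np.savez("side4",im=im,P=P)
for n in ["side3","side4"]:
    z=np.load(n+".npz"); im=z["im"];P=z["P"];H,S,V=cv2.split(cv2.cvtColor(im,cv2.COLOR_RGB2HSV))
    rr=np.hypot(P[...,0]-488,P[...,1]-111.6)
    b=(H>100)&(H<125)&(S>130)&(rr<60)&(rr>45)&(P[...,2]>40)&(P[...,2]<85); print(n,b.sum(),"disc z",np.percentile(P[b][:,2],[50,75,90]))
    w=(V>170)&(S<60)&(rr>60)&(rr<85)&(P[...,2]>42); q=P[w]; 
    if len(q): i=np.argsort(rr[w])[-5:]; print("pointer",len(q),q[i].mean(0).round(1),np.degrees(np.arctan2(*(q.mean(0)[:2]-[488,111.6])[::-1])))
E
```

```text
time_s: 9.02
ee_pos: [491.2, 112.8, 69.5]
tool_rot: [3.037, 0.797, 0.021]
contact_force: [-11.9, -1.2, 78.7]
gripper_width: 15.5
side3 760 disc z [56.92514934 57.78011767 58.46103422]
pointer 365 [432.7 175.5 480.7] 119.50159348352157
side4 744 disc z [53.4771491  54.20909845 54.78838683]
pointer 357 [432.  175.  477.9] 119.05644413500438
```

Firm stop at 69.5 mm with 79 N, so the dog is home. Unloading, opening and retreating.

```bash
python3 -m crank '0 0 0 0 0;0 0 0 0 0;0 0 0 0 60;0 0 0 0 60;0 0 0 0 60;0 0 0 0 60;0 0 0 0 60;0 0 0 0 60' ;python3 -m crank '0 0 0 0 60;0 0 0 0 60;0 0 1 0 60;0 0 3 0 60;0 0 6 0 60;0 0 9 0 60;0 0 12 0 60;0 0 12 0 60'; python3 -m crank '2 -2 0 0 60;5 -5 2 0 60;8 -8 2 0 60;11 -10 2 0 60;13 -10 2 0 60;13 -10 2 0 60;13 -10 2 0 60;13 -10 2 0 60';python3 - <<'E'
from h import *
for n in ["side","scene","wrist"]:
    im,d,P=cloud(n); np.savez(n+"5",im=im,P=P); save(n+"5",im)
    H,S,V=cv2.split(cv2.cvtColor(im,cv2.COLOR_RGB2HSV))
    rr=np.hypot(P[...,0]-488,P[...,1]-111.6);Z=P[...,2]
    b=(H>100)&(H<125)&(S>130)&(rr<62)&(Z>48)&(Z<80)
    if b.sum(): print(n,b.sum(),"disc z",np.median(P[b][:,2]))
    w=(V>170)&(S<60)&(rr>60)&(rr<85)&(Z>44)&(Z<75); q=P[w]
    r=((H<8)|(H>172))&(S>150)&(rr<110)&(Z>20)&(Z<50); k=P[r]
    if len(q): print("ptr",len(q),q.mean(0).round(1),rr[w].max().round(1),np.degrees(np.arctan2(*(q.mean(0)[:2]-[488,111.6])[::-1])).round(1))
    if len(k): print("red",len(k),((k.min(0)+k.max(0))/2).round(1))
    m=(Z>95)&(Z<125)&(rr<45)&(V<90)
    if m.sum(): print("bar top",np.percentile(Z[m],90))
E
```

```text
time_s: 9.73
ee_pos: [491.3, 112.9, 69.3]
tool_rot: [3.037, 0.797, 0.021]
contact_force: [-0.7, 0.1, -0.1]
gripper_width: 52.6
time_s: 10.4
ee_pos: [493.8, 113.2, 194.4]
tool_rot: [3.036, 0.796, 0.033]
contact_force: [1.6, 0.4, 1.3]
gripper_width: 55.1
time_s: 11.07
ee_pos: [622.9, 13.5, 213.9]
tool_rot: [3.036, 0.797, 0.031]
contact_force: [-0.7, 1.0, -0.1]
gripper_width: 55.1
side 1419 disc z 54.06828207988593
ptr 1 [434.8  80.3  53.8] 61.7 -149.6
red 67 [420.6  54.4  29.2]
bar top 105.80798888725856
scene 605 disc z 55.69274734162496
ptr 1 [555.5 101.2  55.1] 68.3 -8.8
red 30 [422.9  56.2  31. ]
bar top 109.66599880894726
wrist 2566 disc z 55.92842131045815
bar top 99.12992681320655
```

View pics/wrist5.png

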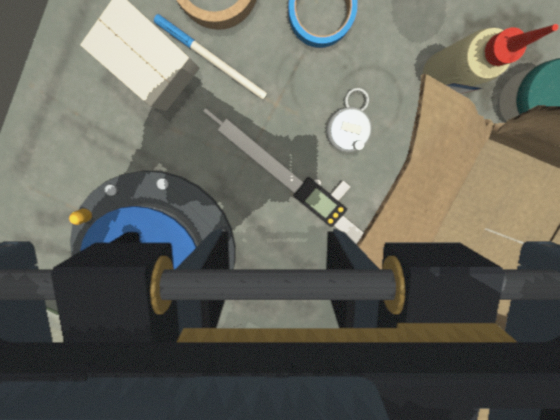

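The caliper and counter are undisturbed, and the disc is at its starting height (55.9 against 56.0 mm). The pointer is hidden in this view, so I'll check the side view.

Run:
```python
from h import *
z=np.load("side5.npz");im=z["im"];P=z["P"];c=im[230:340,210:340];save("crop5",cv2.resize(c,None,fx=5,fy=5,interpolation=cv2.INTER_CUBIC))
H,S,V=cv2.split(cv2.cvtColor(im,cv2.COLOR_RGB2HSV));Z=P[...,2];rr=np.hypot(P[...,0]-488,P[...,1]-111.6)
w=(V>130)&(S<70)&(rr>55)&(rr<85)&(Z>46)&(Z<65);print(np.argwhere(w)[:,::-1].tolist(),P[w].round(0).tolist())
```

```text
[[303, 279], [304, 279], [305, 279], [306, 279], [307, 279], [308, 279], [309, 279], [310, 279], [303, 280], [304, 280], [305, 280], [306, 280], [307, 280], [308, 280], [309, 280], [310, 280], [311, 280], [312, 280], [313, 280], [314, 280], [303, 281], [304, 281], [305, 281], [306, 281], [307, 281], [308, 281], [309, 281], [310, 281], [311, 281], [312, 281], [313, 281], [314, 281], [308, 282], [309, 282], [310, 282], [311, 282], [312, 282], [313, 282], [314, 282], [312, 283], [313, 283]] [[440.0, 82.0, 54.0], [439.0, 80.0, 54.0], [437.0, 81.0, 55.0], [436.0, 79.0, 54.0], [435.0, 77.0, 54.0], [433.0, 76.0, 54.0], [431.0, 77.0, 55.0], [430.0, 75.0, 55.0], [439.0, 84.0, 54.0], [437.0, 83.0, 54.0], [436.0, 83.0, 55.0], [435.0, 80.0, 54.0], [432.0, 81.0, 56.0], [431.0, 79.0, 55.0], [429.0, 79.0, 56.0], [429.0, 77.0, 55.0], [427.0, 76.0, 55.0], [426.0, 75.0, 54.0], [424.0, 75.0, 55.0], [423.0, 73.0, 55.0], [439.0, 84.0, 52.0], [436.0, 85.0, 54.0], [435.0, 83.0, 54.0], [434.0, 82.0, 53.0], [431.0, 84.0, 56.0], [430.0, 81.0, 54.0], [429.0, 79.0, 53.0], [426.0, 81.0, 56.0], [426.0, 77.0, 54.0], [424.0, 77.0, 54.0], [424.0, 75.0, 53.0], [421.0, 75.0, 55.0], [430.0, 82.0, 53.0], [429.0, 80.0, 52.0], [427.0, 79.0, 52.0], [425.0, 79.0, 53.0], [424.0, 77.0, 53.0], [422.0, 78.0, 54.0], [421.0, 76.0, 53.0], [423.0, 79.0, 52.0], [421.0, 78.0, 52.0]]
```

View pics/crop5.png

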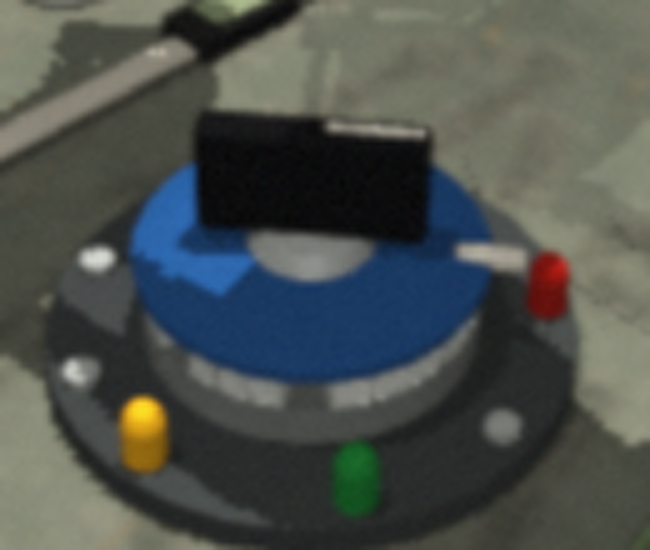

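The crop shows the pointer tip at (522,258) beside the red stud (548,285), with the disc seated. The tip is about (421,75) and the stud about (422,54), so roughly 21–22 mm apart, under 26 mm.

```bash
python3 -c "
from plant import workorder,telemetry
print(workorder.job_done(),telemetry.observe()['time_s'])"
```

```text
the job is handed in; nothing more can be done
the job is handed in; nothing more can be done
```

The index head is changed over to red and the job is handed in, after about 11 s of robot time. No verdict is reported.

**What I did:** I gripped the bar handle and lifted it about 13.6 mm. I then turned it about 118° clockwise to the red stud and felt along the crown under light pressure. It dropped into the notch about 12° past the stud. I pressed it down to a firm stop at 79 N, then opened the gripper and moved it clear. A single grasp was enough, although the task expected more than one.

**Last checks:**
- **Handle home:** the disc top measured 55.9 mm from the wrist camera, against 56.0 mm at the start. The side camera gave 54.1 mm and the scene camera 55.7 mm. They disagree by about 2 mm, which is within calibration error, and all fit fully home. The handle also stopped 2 mm lower in tool height than when I first gripped it. I put that down to the bar slipping in the fingers.
- **Pointer at red stud:** the tip was about 21–22 mm from the stud centre. This is inside the 26 mm limit, but with only about 4 mm to spare.
- **Loose things:** the caliper, counter and carton looked undisturbed in the last pictures. I judged this by eye and did not measure them.
- **Bar top height:** the wrist camera gave 99 mm, but I ignored this because the gripper was blocking the bar. The side camera gave 105.8 mm, which matches fully down, and the scene camera 109.7 mm, which is higher than expected.

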